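# Air the culture dish and fill the incubation tray

### The arm

A 7-joint arm with a two-finger parallel gripper is mounted at the origin on the work surface; the furniture and walls round the work are solid. World frame = base frame: x ahead of the robot, y to its left, z up, the work surface at z = 0. Lengths are in m, angles in rad, forces in N, time in s.
With the tool pointing down it reaches from about 0.4 to 0.85 m from the base axis. Payload 4.5 kg.
Tool frame: the origin (TCP) lies midway between the tips of the shut fingers; the grasp point (between the pads) lies behind it (r.grip_point_offset is the z of the grasp point in the tool frame, in m); z points along the fingers, y is the line along which they close (so a half turn about z gives the same grasp; the last joint's range is limited). The gripper opens to 88 mm and grips with 3 to 60 N. Pads are 18 mm wide; open, the fingers measure 123 mm over their backs; the gripper's body (75 mm by 187 mm) begins 45 mm behind the grasp point.
Start: joints at [-1.291, 0.689, -0.195, 1.565, 0.157, 0.902, -0.215], TCP at [0.152, 0.606, 0.239] pointing down, gripper open.
Joint ranges: [-3.01, 3.01], [-0.46, 2.08], [-1.47, 1.51], [0.13, 2.56], [-1, 4.14], [0.04, 2.09], [-2.66, 2.66]. Speed limits (rad/s): [2.57, 2.57, 3.14, 3.14, 3.14, 3.14, 3.14].

### API

Orientations are given as a unit quaternion [x, y, z, w].
In Python, from plant import r, optics, workorder gives the robot as it stands.
- The arm moves only by the shell command python3 -m creep 'ROWS' [FORCE]. ROWS is JSON, a list of rows, each an object of numbers: "grip": the gripper command: -1 is shut, 1 is fully open, values between are in proportion; "tx", "ty", "tz": the shift along the tool's x, y, z in cm; "spin": the turn about the tool's z in degrees. In form: [{"grip": .., "tx": .., "ty": .., "tz": .., "spin": ..}, ...]. A call has 1 to 8 rows; each row shifts and turns the commanded pose from where the row before left it, along the tool's axes as they then stand; what a row does not reach is not made up. A row lasts 1/12 s, in which the tool goes at most 41.7 mm and 7.16 degrees, less where a joint would pass 70% of its speed; a pose out of reach is approached as far as the arm can. A call with a gripper value outside its range is refused whole. The fingers move at their own pace and stop on an object; FORCE is the grip in N (left out, the last holds). Time passes only in rows, so rows that do not move let the fingers close. It gives the time, the measured TCP pose, the force, the opening and the grip force at its end, in the units of the state.
- r.get_state(): the state, without advancing time (a new reading comes with each control period).
- optics.snapshot(name): name is "scene" or "top" or "wrist"; returns (picture, depth): 480x640x3 uint8, red, green, blue; 480x640 float32, m along the optical axis (not along the pixel's ray), 0 where there is no reading.
- optics.get_calibration(name): a dict with "fx", "fy", "cx", "cy" (pixels), "extrinsics" (4x4, takes a point from world to camera coordinates). Camera axes: x right, y down, z forward; pixel columns grow to the right and rows downward; lengths in m; the calibration is good to about 2 mm. A picture is of the moment at which its call begins: read the wrist's pose just before it. get_calibration takes no time and is no camera call; for the wrist camera it gives the pose at the moment of the call.
- workorder.finish_job(): hands the job in; it is judged then, once.
The state is a dict: "clock": time; "q": joint angles; "qd": joint speeds; "joint_torque": joint torques, N m; "tool_pos": TCP position; "eef_rot": TCP orientation; "contact_force": force on the tool from outside, world axes, zero at the start; "moment": the same for the moment, N m; "opening": opening from 0.0 (shut) to 1.0 (fully open); "finger_force": force on a finger pad.
Only numpy, scipy, OpenCV 4.12 (cv2) and the standard library are available. Lean on these libraries where they do the work, as an engineer would, in place of code of your own. Each camera call takes 0.05 s, during which the arm holds its last target. There are 200 camera calls.

### The job

Air the steamed-up culture dish in the one-stud pocket of the blue tray: raise its lid by one edge so that this edge just comes clear of the dish while the opposite edge stays down on it, hold it like that for about a second, then set it back flat and centred and let go. Then fill the tray in order with the two closed dishes that stand about the bench, either one flat into the two-stud pocket first, then the other into the three-stud pocket. Leave the culture dish in its pocket, never take its lid right off, and do not push or tip the bottles.

Things in the scene. Friction and masses are not known exactly. Their poses are not given: they have to be found in the camera images.
- tray: blue incubation tray, a fixed plate 96 x 290 mm on four rubber feet, its top face 22 mm above the bench (end lips 28 mm); a bench cable may run under it; origin at the centre of its foot on the bench, its y axis along the row of three round pockets 88 mm apart, its -x side carries 1, 2 and 3 small white studs beside the pockets, nearest the robot (tray yaw -0.35 to 0.15 rad). Each pocket is 59 mm wide and 4 mm deep, its floor 18 mm above the bench
- pocket1 (a point): centre of the floor of the one-stud pocket (tray +y end); the culture dish stands in it
- pocket2 (a point): centre of the floor of the two-stud pocket (middle), empty at the start
- pocket3 (a point): centre of the floor of the three-stud pocket (tray -y end), empty at the start
- dish_rim (a point): centre of the top rim of the culture dish: round clear dish, 54 mm across outside, 13 mm high, pale tan agar in it, loose in the pocket with 2.5 mm play all round; its rim stands 31 mm above the bench
- lid_mid (a point): centre (half-way up) of the culture dish's loose clear lid with a red ring on top: 64 mm across outside, 10 mm high, 2 mm walls, z axis up; it lies on the dish rim with 3 mm play all round, its skirt reaching 8 mm down past the rim, so the lid spans heights 23 to 33 mm above the bench and can be gripped across its 64 mm. 25 g. Turned about the far rim by about 0.25 rad its raised skirt edge stands some 6 mm over the dish rim; the skirt binds beyond about 0.35 rad
- dish_1_mid (a point): centre (half-way up) of a closed one-piece petri dish, 60 mm across at the lid (5 to 16 mm above its underside), 54 mm across at its foot, 16 mm high, blue ring on top; loose, about 30 g; grip across its 60 mm. In a pocket its foot has 2.5 mm play and the wide part stands 1 mm over the tray's top
- dish_2_mid (a point): the second closed petri dish, alike in size and handling to the first
- bottle_tall: free-standing closed 59 mm wide, 108 mm tall bottle, upright, with a blue cap; origin at the centre of its underside; not to be disturbed
- bottle_small: free-standing closed 47 mm wide, 88 mm tall bottle, upright, with a blue cap; origin at the centre of its underside; not to be disturbed
- flask (a point): point on the bench under the axis of a big fixed conical flask with yellow medium, 195 mm wide at its foot (50 mm up), 170 mm at 130 mm and narrowing to 70 mm at its mouth, 320 mm up: keep the arm round it
There are look-alikes about, which are no part of the job. Leave any turquoise look-alike of the part that bears lid_mid alone.

How it is judged:
By the outcome, as a careful person would: the job done as asked, in the order asked, and still so for the second after the job is handed in, with the robot touching nothing.
It also fails if it takes over 72 s, if anything falls off the work surface, if the arm or the gripper's body presses on something with over 40 N, if the wrist force passes 120 N, or if a joint passes its speed limit or range.

## Working session

There is one attempt and no reset: what is moved stays moved. The work goes in short steps, Python scripts to look and compute and a shell command to move; the robot and the scene stay as the last step left them, time stands still between calls to the robot, and variables do not carry over. Pictures are saved under pics/ and viewed, at most 10 in all, crops included, and the job is handed in when it is done.

```bash
ls; mkdir -p pics; cat > h.py <<'E'
import numpy as np,cv2
from plant import r,optics,workorder
from scipy.spatial.transform import Rotation as R
def snap(n):
    c=optics.get_calibration(n); im,d=optics.snapshot(n)
    return im,d,c
def world(c,d,u,v,z=None):
    """pixel -> world, by depth or by plane z"""
    E=np.array(c["extrinsics"]); Ri=E[:3,:3].T; o=-Ri@E[:3,3]
    ray=Ri@np.array([(u-c["cx"])/c["fx"],(v-c["cy"])/c["fy"],1])
    s=d[int(v),int(u)] if z is None else (z-o[2])/ray[2]
    return o+s*ray
def cloud(c,d):
    E=np.array(c["extrinsics"]); v,u=np.mgrid[:480,:640]
    P=np.stack([(u-c["cx"])/c["fx"]*d,(v-c["cy"])/c["fy"]*d,d],-1)
    return (P-E[:3,3])@E[:3,:3]
def pix(c,p):
    E=np.array(c["extrinsics"]); q=E[:3,:3]@np.array(p)+E[:3,3]
    return c["fx"]*q[0]/q[2]+c["cx"],c["fy"]*q[1]/q[2]+c["cy"]
def save(n,im,s=1):
    im=cv2.resize(im,None,fx=s,fy=s); cv2.imwrite('pics/'+n,im[...,::-1])
E
python3 - <<'E'
from h import *
import pickle
S={n:snap(n) for n in("top","scene")}
pickle.dump(S,open('s.pkl','wb'))
for n in S: save(n+'0.png',S[n][0])
s=r.get_state();print(s,r.grip_point_offset)
for n in ("top","scene","wrist"):
    c=optics.get_calibration(n);E=np.array(c["extrinsics"]);print(n,c["fx"],-E[:3,:3].T@E[:3,3],E[:3,:3].round(2).tolist())
E
```

```text
pics
{'clock': 0.1, 'q': array([-1.29120801,  0.6898858 , -0.19455322,  1.56623228,  0.15732361,
        0.902498  , -0.21508826]), 'qd': array([-6.04768786e-05, -5.01031915e-03, -7.08333629e-04, -1.59201612e-03,
       -1.38743949e-04, -5.11689374e-04,  2.54362589e-04]), 'joint_torque': array([-3.09796626e-03, -5.28494239e+01, -1.27163362e+00, -1.53835112e+01,
       -5.25878894e-02,  1.94666318e-03,  3.15281557e-05]), 'tool_pos': array([0.15196902, 0.6056628 , 0.23800207]), 'eef_rot': array([ 1.22521825e-01,  9.92465485e-01, -8.12904575e-04, -4.13032199e-05]), 'contact_force': array([-0.16489567, -0.20912693, -0.31896806]), 'moment': array([ 0.04473511, -0.0322099 , -0.00321171]), 'finger_force': 0.0, 'opening': 0.9998066158869016} -0.0187
top 569.7987776751588 [0.22488593 0.1304022  1.14018101] [[0.06, -1.0, -0.0], [-0.97, -0.05, -0.23], [0.23, 0.01, -0.97]]
scene 578.7815397944796 [-0.1074568  -0.7169649   0.97075983] [[0.83, -0.56, 0.02], [-0.36, -0.56, -0.75], [0.43, 0.61, -0.66]]
wrist 380.69242683955093 [0.08845003 0.62135227 0.38415344] [[0.24, 0.97, -0.0], [0.94, -0.24, 0.26], [0.25, -0.06, -0.97]]
```

View pics/top0.png

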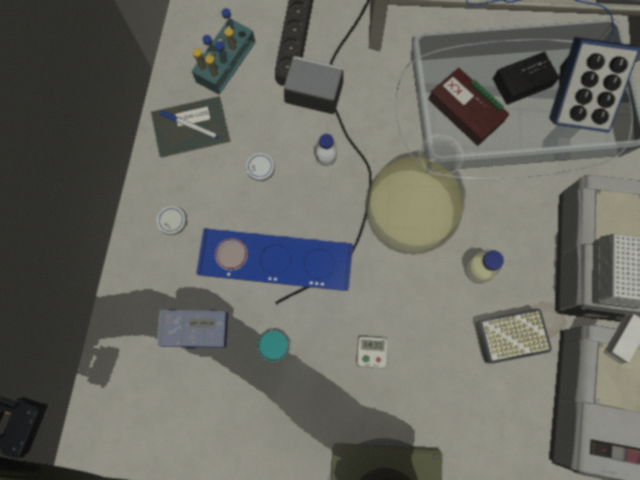

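View pics/scene0.png

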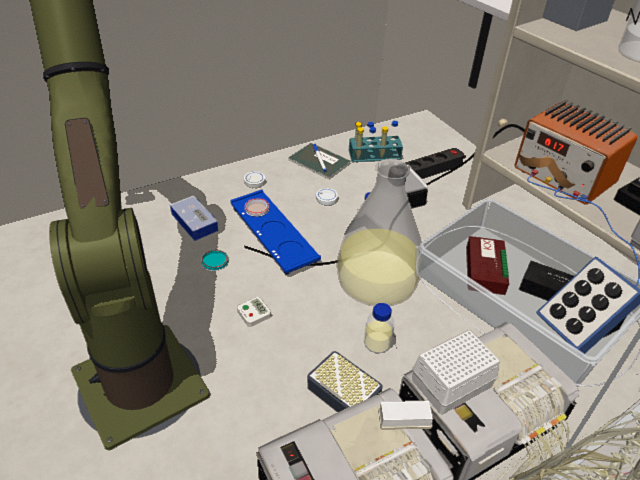

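The tray is at (275,260) in the top view, with its one-stud pocket and the red-ringed lid at (231,254). The candidates are:
- **Lid:** the red-ringed one at (231,254), against the turquoise look-alike at (273,345).
- **Closed dishes:** the two white ones at (260,167) and (171,220).
- **Obstacles:** bottles at (326,150) and (485,265), and the flask at (415,200).

Next I measure these and check one close crop.

```bash
python3 - <<'E'
from h import *
import pickle
S=pickle.load(open('s.pkl','rb'))
im,d,c=S['top']
P=cloud(c,d)
hsv=cv2.cvtColor(im,cv2.COLOR_RGB2HSV)
m=cv2.inRange(hsv,(110,140,60),(125,255,255));m[:220]=0;m[300:]=0;m[:,370:]=0
v,u=np.nonzero(m); 
W=np.array([world(c,d,a,b,.022)[:2] for a,b in zip(u,v)])
rect=cv2.minAreaRect((W*1000).astype(np.float32));print('tray',rect, 'depth z',np.median(P[v,u,2]))
for n,(a,b) in dict(lid=(231,254),dA=(260,167),dB=(171,220),turq=(273,345),bs=(326,140),bt=(493,260),flask=(415,200)).items():
    w=P[b-25:b+26,max(a-25,0):a+26].reshape(-1,3)
    print(n,world(c,d,a,b).round(3),'maxz',np.percentile(w[:,2],99).round(3))
# point-based centres of things 8..40mm above bench
for n,(a,b) in dict(dA=(260,167),dB=(171,220)).items():
    w=P[b-22:b+23,a-22:a+23].reshape(-1,3);k=(w[:,2]>.010)&(w[:,2]<.03);q=w[k]
    print(n,k.sum(),(q[:,:2].max(0)+q[:,:2].min(0))/2,np.ptp(q[:,:2],axis=0),np.median(q[:,2]))
for n,(a,b) in dict(bs=(326,150),bt=(485,262)).items():
    w=P[b-30:b+30,a-30:a+30].reshape(-1,3);q=w[w[:,2]>.07];print(n,q.mean(0),np.ptp(q,axis=0))
save('crop0.png',np.hstack([im[130:290,130:370]]),3)
E
```

```text
tray ((448.4136657714844, 234.9569091796875), (299.7938232421875, 94.59078216552734), 86.8907470703125) depth z 0.0213340202274721
lid [0.451 0.321 0.036] maxz 0.037
dA [0.644 0.281 0.016] maxz 0.02
dB [0.52  0.454 0.014] maxz 0.02
turq [0.28  0.227 0.011] maxz 0.014
bs [0.682 0.145 0.086] maxz 0.09
bt [ 0.452 -0.176  0.108] maxz 0.111
flask [ 0.524 -0.013  0.219] maxz 0.299
dA 623 [0.64645362 0.28115364] [0.06067882 0.05943147] 0.015978137567736132
dB 667 [0.5200654  0.45373709] [0.06012269 0.06079271] 0.015682641702772036
bs [0.65047318 0.14388179 0.15062219] [0.47104193 0.02856825 1.07016289]
bt [ 0.44399329 -0.16562032  0.11498092] [0.25622657 0.3364386  1.07016941]
```

View pics/crop0.png

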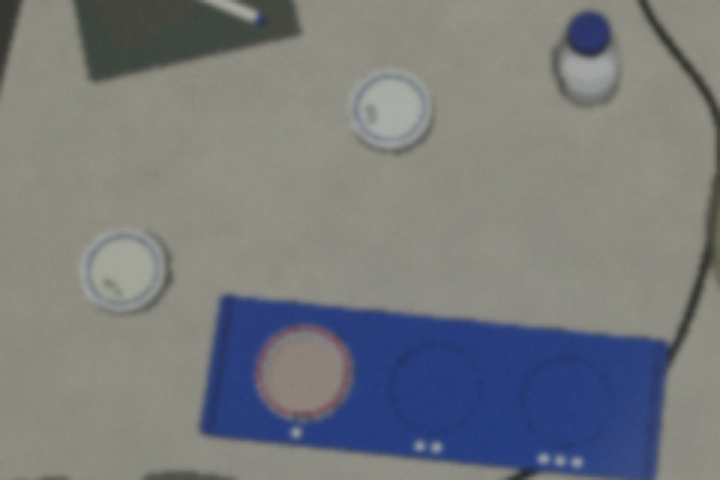

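The crop shows the red-ringed lid at crop (305,372) beside the single stud. The two plain closed dishes are at (392,110) and (123,268). All heights agree with what was given.

The rows can't tilt the tool. I'll turn the tool so its closing axis lies along world x, then see whether tilt can be picked up at the inner reach limit.

```bash
python3 -m creep '[{"grip":1,"spin":7},{"grip":1,"spin":7},{"grip":1,"spin":7},{"grip":1,"spin":7},{"grip":1,"spin":7},{"grip":1,"spin":7},{"grip":1,"spin":7},{"grip":1,"spin":7}]'
python3 -m creep '[{"grip":1,"spin":7,"tx":-2,"ty":-2},{"grip":1,"spin":7,"tx":-3,"ty":-2},{"grip":1,"spin":6,"tx":-3,"ty":-2},{"grip":1,"tx":-3,"ty":-2},{"grip":1,"tx":-3,"ty":-2},{"grip":1,"tx":-3},{"grip":1,"tx":-3},{"grip":1}]'
python3 -c "
from h import *
s=r.get_state();print(s['q'].round(3),R.from_quat(s['eef_rot']).as_matrix().round(3))"
```

```text
[-1.291  0.69  -0.195  1.566  0.157  0.902 -0.215] [[-0.97   0.243 -0.   ]
 [ 0.243  0.97  -0.002]
 [-0.    -0.002 -1.   ]]$[0]: bad value
$[0]: bad value
```

```bash
python3 -m creep '[{"grip":1,"tx":0,"ty":0,"tz":0,"spin":7},{"grip":1,"tx":0,"ty":0,"tz":0,"spin":7},{"grip":1,"tx":0,"ty":0,"tz":0,"spin":7},{"grip":1,"tx":0,"ty":0,"tz":0,"spin":7},{"grip":1,"tx":0,"ty":0,"tz":0,"spin":7},{"grip":1,"tx":0,"ty":0,"tz":0,"spin":7},{"grip":1,"tx":0,"ty":0,"tz":0,"spin":7},{"grip":1,"tx":0,"ty":0,"tz":0,"spin":7}]'
python3 -c "
from h import *
s=r.get_state();print(s['q'].round(3),R.from_quat(s['eef_rot']).as_matrix().round(3))"
```

```text
clock: 0.77
tool_pos: [0.1519, 0.6059, 0.2383]
eef_rot: [0.577, 0.817, -0.0, 0.0]
contact_force: [-0.2, -0.4, -0.6]
opening: 1.004
finger_force: 0.0
[-1.449  0.688  0.091  1.575 -0.075  0.883 -0.989] [[-0.335  0.942 -0.   ]
 [ 0.942  0.335 -0.001]
 [-0.001 -0.001 -1.   ]]
```

```bash
python3 -m creep '[{"grip":1,"tx":-2,"ty":-2,"tz":0,"spin":7},{"grip":1,"tx":-2,"ty":-2,"tz":0,"spin":7},{"grip":1,"tx":-3,"ty":-2,"tz":0,"spin":6},{"grip":1,"tx":-3,"ty":-2,"tz":0,"spin":0},{"grip":1,"tx":-3,"ty":-2,"tz":0,"spin":0},{"grip":1,"tx":-3,"ty":0,"tz":0,"spin":0},{"grip":1,"tx":-3,"ty":0,"tz":0,"spin":0},{"grip":1,"tx":-2,"ty":0,"tz":0,"spin":0}]'
python3 -c "
from h import *
s=r.get_state();print(s['q'].round(3),R.from_quat(s['eef_rot']).as_matrix().round(3))"
```

```text
clock: 1.43
tool_pos: [0.0675, 0.3811, 0.2385]
eef_rot: [0.707, 0.707, -0.001, 0.001]
contact_force: [-0.1, 0.4, -1.5]
opening: 1.0
finger_force: 0.0
[-1.647  0.406  0.191  2.244 -0.155  0.507 -1.336] [[ 0.001  1.    -0.   ]
 [ 1.    -0.001 -0.003]
 [-0.003 -0.    -1.   ]]
```

```bash
python3 -m creep '[{"grip":1,"tx":-2,"ty":-1,"tz":0,"spin":0},{"grip":1,"tx":-2,"ty":0,"tz":0,"spin":0},{"grip":1,"tx":-2,"ty":0,"tz":0,"spin":0},{"grip":1,"tx":-2,"ty":0,"tz":0,"spin":0},{"grip":1,"tx":0,"ty":0,"tz":0,"spin":0}]'
python3 -c "
from h import *
s=r.get_state();print(s['q'].round(3),R.from_quat(s['eef_rot']).as_matrix().round(3))"
```

```text
clock: 1.85
tool_pos: [0.0577, 0.2997, 0.2385]
eef_rot: [0.708, 0.706, -0.002, 0.002]
contact_force: [-0.4, -0.9, 0.2]
opening: 1.001
finger_force: 0.0
[-1.669  0.317  0.189  2.446 -0.155  0.394 -1.347] [[ 0.002  1.    -0.001]
 [ 1.    -0.002 -0.006]
 [-0.006 -0.001 -1.   ]]
```

```bash
python3 -m creep '[{"grip":1,"tx":-1,"ty":0,"tz":0,"spin":0},{"grip":1,"tx":-1,"ty":0,"tz":0,"spin":0},{"grip":1,"tx":-1,"ty":0,"tz":0,"spin":0},{"grip":1,"tx":-1,"ty":0,"tz":0,"spin":0},{"grip":1,"tx":-1,"ty":0,"tz":0,"spin":0},{"grip":1,"tx":-1,"ty":0,"tz":0,"spin":0},{"grip":1,"tx":-1,"ty":0,"tz":0,"spin":0},{"grip":1,"tx":0,"ty":0,"tz":0,"spin":0}]'
python3 -c "
from h import *
s=r.get_state();print(s['q'].round(3),R.from_quat(s['eef_rot']).as_matrix().round(3))"
```

```text
clock: 2.52
tool_pos: [0.057, 0.2427, 0.2399]
eef_rot: [0.707, 0.707, -0.007, 0.001]
contact_force: [1.0, -0.6, 0.3]
opening: 0.995
finger_force: 0.0
[-1.36   0.252 -0.206  2.56   0.126  0.349 -1.679] [[-0.001  1.    -0.008]
 [ 1.     0.001 -0.012]
 [-0.012 -0.008 -1.   ]]
```

```bash
python3 -m creep '[{"grip":1,"tx":-3,"ty":0,"tz":0,"spin":0},{"grip":1,"tx":-3,"ty":0,"tz":0,"spin":0},{"grip":1,"tx":0,"ty":0,"tz":0,"spin":0}]'
python3 -c "
from h import *
s=r.get_state();print(s['q'].round(3),R.from_quat(s['eef_rot']).as_matrix().round(3))"
```

```text
clock: 2.77
tool_pos: [0.0494, 0.2181, 0.2344]
eef_rot: [0.703, 0.709, -0.043, 0.022]
contact_force: [-0.1, 0.8, -0.5]
opening: 1.003
finger_force: 0.0
[-1.101  0.298 -0.566  2.56   0.293  0.434 -1.917] [[-0.01   1.    -0.029]
 [ 0.996  0.008 -0.091]
 [-0.091 -0.03  -0.995]]
```

```bash
python3 -m creep '[{"grip":1,"tx":-3,"ty":0,"tz":0,"spin":0},{"grip":1,"tx":-3,"ty":0,"tz":0,"spin":0},{"grip":1,"tx":0,"ty":0,"tz":0,"spin":0}]'
python3 -c "
from h import *
s=r.get_state();print(s['q'].round(3),R.from_quat(s['eef_rot']).as_matrix().round(3))"
```

```text
clock: 3.02
tool_pos: [0.043, 0.1933, 0.2333]
eef_rot: [0.698, 0.711, -0.075, 0.044]
contact_force: [-0.3, -0.4, -0.4]
opening: 1.001
finger_force: 0.0
[-0.87   0.371 -0.927  2.56   0.422  0.553 -2.15 ] [[-0.022  0.999 -0.042]
 [ 0.986  0.015 -0.168]
 [-0.167 -0.046 -0.985]]
```

```bash
python3 -m creep '[{"grip":1,"tx":-3,"ty":0,"tz":0,"spin":0},{"grip":1,"tx":0,"ty":0,"tz":0,"spin":0},{"grip":1,"tx":2,"ty":0,"tz":-1,"spin":0},{"grip":1,"tx":4,"ty":0,"tz":-1,"spin":0},{"grip":1,"tx":4,"ty":0,"tz":0,"spin":0}]'
python3 -c "
from h import *
s=r.get_state();print(s['q'].round(3),R.from_quat(s['eef_rot']).as_matrix().round(3))"
```

```text
clock: 3.43
tool_pos: [0.042, 0.2869, 0.2372]
eef_rot: [0.698, 0.71, -0.082, 0.052]
contact_force: [0.3, 1.2, 0.8]
opening: 1.002
finger_force: 0.0
[-0.859  0.522 -1.027  2.308  0.497  0.795 -2.238] [[-0.021  0.999 -0.041]
 [ 0.982  0.013 -0.189]
 [-0.189 -0.044 -0.981]]
```

```bash
cat >> h.py <<'E'
def to(p,point='tcp'):
    """tool-axis shift in cm bringing the TCP (or the grasp point) to p"""
    s=r.get_state();M=R.from_quat(s['eef_rot']).as_matrix();t=np.array(s['tool_pos'])
    if point=='grip': t=t+M[:,2]*r.grip_point_offset
    print('t',round(s['clock'],2),'at',t.round(4),'shift cm',(M.T@(np.array(p)-t)*100).round(2),'q',s['q'].round(2),'z',M[:,2].round(3),'y',M[:,1].round(3),'F',np.round(s['contact_force'],1),'open',round(s['opening']*88,1),'ff',round(s['finger_force'],1))
E
python3 -c "
from h import *
to([.452,.322,.15])"
python3 -m creep '[{"grip":1,"tx":0,"ty":4,"tz":0,"spin":0},{"grip":1,"tx":0,"ty":4,"tz":0,"spin":0},{"grip":1,"tx":1,"ty":4,"tz":0,"spin":0},{"grip":1,"tx":1,"ty":4,"tz":0,"spin":0},{"grip":1,"tx":1,"ty":4,"tz":0,"spin":0},{"grip":1,"tx":0,"ty":4,"tz":0,"spin":0},{"grip":1,"tx":0,"ty":4,"tz":0,"spin":0},{"grip":1,"tx":0,"ty":4,"tz":0,"spin":0}]'
python3 -c "
from h import *
to([.452,.322,.15])"
```

```text
t 3.43 at [0.042  0.2869 0.2372] shift cm [ 4.22 41.4   6.2 ] q [-0.86  0.52 -1.03  2.31  0.5   0.79 -2.24] z [-0.041 -0.189 -0.981] y [ 0.999  0.013 -0.044] F [0.3 1.2 0.8] open 88.2 ff 0.0
clock: 4.1
tool_pos: [0.3619, 0.3185, 0.2147]
eef_rot: [0.696, 0.711, -0.085, 0.053]
contact_force: [0.3, 0.8, 0.8]
opening: 0.997
finger_force: 0.0
t 4.1 at [0.3619 0.3185 0.2147] shift cm [1.36 9.31 5.89] q [-0.36  0.76 -0.91  1.85  0.69  1.12 -1.57] z [-0.043 -0.195 -0.98 ] y [ 0.999  0.018 -0.047] F [0.3 0.8 0.8] open 87.7 ff 0.0
```

```bash
python3 -m creep '[{"grip":1,"tx":0,"ty":3,"tz":2,"spin":7},{"grip":1,"tx":0,"ty":3,"tz":2,"spin":6},{"grip":1,"tx":1,"ty":3,"tz":2,"spin":0},{"grip":1,"tx":0,"ty":0,"tz":0,"spin":0}]'
python3 - <<'E'
from h import *
to([.452,.322,.11])
im,d,c=snap('wrist');save('w1.png',im)
P=cloud(c,d)
import pickle;pickle.dump((im,d,c),open('w1.pkl','wb'))
print(pix(c,[.452,.322,.033]))
E
```

```text
clock: 4.43
tool_pos: [0.4538, 0.3038, 0.1476]
eef_rot: [0.774, 0.625, -0.08, 0.065]
contact_force: [1.0, -1.0, 0.8]
opening: 1.0
finger_force: 0.0
t 4.43 at [0.4538 0.3038 0.1476] shift cm [ 2.48 -0.56  3.32] q [-0.33  0.89 -0.77  1.73  0.76  1.08 -1.65] z [-0.043 -0.201 -0.979] y [ 0.978 -0.211  0.   ] F [ 1.  -1.   0.8] open 88.0 ff 0.0
(np.float64(306.50568706518925), np.float64(180.56420696391336))
```

View pics/w1.png

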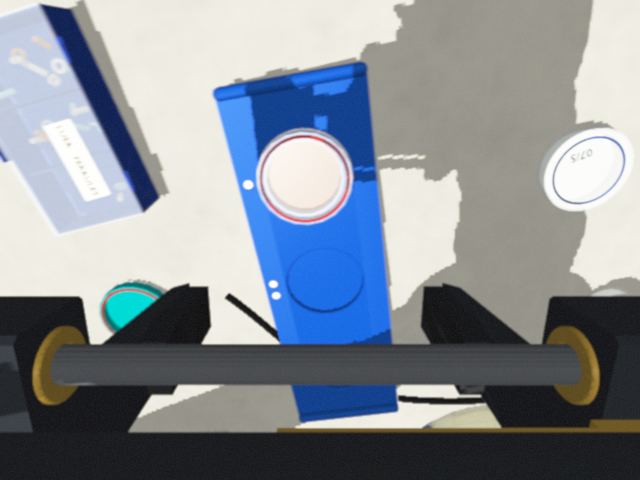

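The wrist picture shows the red-ringed lid at (305,176) beside the single stud at (248,184). The two-stud pocket is at (325,280).

```bash
cat >> h.py <<'E'
def ring(im,c,z,box,kind='red'):
    """centre on plane z of a coloured ring inside pixel box, with its size in mm"""
    hsv=cv2.cvtColor(im,cv2.COLOR_RGB2HSV)
    if kind=='red': m=cv2.inRange(hsv,(0,70,60),(8,255,255))|cv2.inRange(hsv,(168,70,60),(180,255,255))
    else: m=cv2.inRange(hsv,(100,60,40),(128,255,255))
    x0,y0,x1,y1=box;k=np.zeros_like(m);k[y0:y1,x0:x1]=m[y0:y1,x0:x1]
    v,u=np.nonzero(k)
    W=np.array([world(c,None,a,b,z)[:2] for a,b in zip(u,v)])*1000
    (x,y),(a,b),_=cv2.fitEllipse(cv2.convexHull(W.astype(np.float32)))
    print('ring',len(u),round(x/1000,4),round(y/1000,4),'axes mm',round(a,1),round(b,1)); return x/1000,y/1000
E
python3 - <<'E'
from h import *
import pickle
im,d,c=pickle.load(open('w1.pkl','rb'))
x,y=ring(im,c,.033,(240,110,370,240))
P=cloud(c,d)[110:240,240:370].reshape(-1,3);k=(P[:,2]>.0295)&(P[:,2]<.037);q=P[k]
print(k.sum(),(q.max(0)+q.min(0))/2,np.ptp(q,axis=0))
hsv=cv2.cvtColor(im,cv2.COLOR_RGB2HSV);m=cv2.inRange(im,(200,200,200),(255,255,255));
for (a,b) in((248,184),(273,284),(276,296)): print('stud',world(c,d,a,b,.022).round(4))
# pocket 2 outline by depth edge not needed: tray edges
b=cv2.inRange(hsv,(100,150,60),(125,255,255));b[:,:205]=0;b[:,405:]=0
v,u=np.nonzero(b);W=np.array([world(c,d,i,j,.022)[:2] for i,j in zip(u,v)])*1000
print(cv2.minAreaRect(W.astype(np.float32)))
for e in (0,): to([x,y,.0315],'grip'); to([x,y,.06],'grip')
E
```

```text
ring 470 0.4506 0.3222 axes mm 58.8 59.4
7023 [0.45135549 0.32242264 0.03298648] [0.06302914 0.06343026 0.0068928 ]
stud [0.4106 0.3249 0.022 ]
stud [0.4062 0.2415 0.022 ]
stud [0.4056 0.2299 0.022 ]
((446.18121337890625, 232.67095947265625), (308.1881103515625, 96.10413360595703), 87.04222106933594)
t 4.48 at [0.4514 0.3093 0.1678] shift cm [ 3.99 -0.31 13.09] q [-0.33  0.88 -0.78  1.73  0.76  1.08 -1.66] z [-0.044 -0.198 -0.979] y [ 0.978 -0.208 -0.002] F [-1.7 -0.1 -0.1] open 88.2 ff 0.0
t 4.48 at [0.4514 0.3093 0.1678] shift cm [ 3.41 -0.32 10.3 ] q [-0.33  0.88 -0.78  1.73  0.76  1.08 -1.66] z [-0.044 -0.198 -0.979] y [ 0.978 -0.208 -0.002] F [-1.7 -0.1 -0.1] open 88.2 ff 0.0
```

```bash
python3 -m creep '[{"grip":1,"tx":1.1,"ty":-0.1,"tz":3,"spin":0},{"grip":1,"tx":1.1,"ty":-0.1,"tz":3,"spin":0},{"grip":1,"tx":0.6,"ty":-0.1,"tz":2.3,"spin":0},{"grip":1,"tx":0.6,"ty":0,"tz":2,"spin":0},{"grip":1,"tx":0,"ty":0,"tz":0,"spin":0},{"grip":1,"tx":0,"ty":0,"tz":0,"spin":0}]'
python3 - <<'E'
from h import *
to([.451,.3215,.0265])
E
```

```text
clock: 4.98
tool_pos: [0.4465, 0.3225, 0.0455]
eef_rot: [0.771, 0.629, -0.078, 0.062]
contact_force: [-0.3, -0.2, 0.4]
opening: 1.001
finger_force: 0.0
t 4.98 at [0.4465 0.3225 0.0455] shift cm [0.37 0.47 1.86] q [-0.39  1.04 -0.7   1.75  0.9   0.94 -1.78] z [-0.043 -0.193 -0.98 ] y [ 0.979 -0.202 -0.003] F [-0.3 -0.2  0.4] open 88.1 ff 0.0
```

```bash
python3 -m creep '[{"grip":1,"tx":0.2,"ty":0.2,"tz":1,"spin":0},{"grip":1,"tx":0.2,"ty":0.25,"tz":0.85,"spin":0},{"grip":1,"tx":0,"ty":0,"tz":0,"spin":0},{"grip":0.5,"tx":0,"ty":0,"tz":0,"spin":0},{"grip":0.4,"tx":0,"ty":0,"tz":0,"spin":0},{"grip":0.2,"tx":0,"ty":0,"tz":0,"spin":0},{"grip":0.2,"tx":0,"ty":0,"tz":0,"spin":0},{"grip":0.2,"tx":0,"ty":0,"tz":0,"spin":0}]' 10
python3 - <<'E'
from h import *
to([.451,.3215,.0265])
E
```

```text
clock: 5.65
tool_pos: [0.452, 0.3222, 0.0271]
eef_rot: [0.773, 0.627, -0.077, 0.06]
contact_force: [-0.6, 0.6, 0.8]
opening: 0.722
finger_force: 10.0
t 5.65 at [0.452  0.3222 0.0271] shift cm [-0.08 -0.08  0.08] q [-0.39  1.07 -0.69  1.74  0.93  0.92 -1.79] z [-0.044 -0.188 -0.981] y [ 0.978 -0.207 -0.004] F [-0.6  0.6  0.8] open 63.6 ff 10.0
```

```bash
cat > path.py <<'E'
from h import *
def path(spins, c0, M0, t0):
    """rows: lid turned with the tool by each spin, far underside kept on the rim"""
    C0=np.array(c0);rows=[];M=M0;t=t0;tot=0
    for s in spins:
        tot+=s
        Q=R.from_rotvec(M0[:,2]*np.radians(tot)).as_matrix()
        n=Q[:,2];h=np.hypot(*n[:2]);th=np.arctan2(h,n[2]);d=np.r_[n[:2]/h,0] if h>1e-9 else np.zeros(3)
        e=np.cross(np.cross(n,d),n) ;e/=max(np.linalg.norm(e),1e-9)  # down-slope direction in lid plane
        u=C0+.027*d-.0275*e          # underside centre
        t1=u+Q@(t0-C0)
        rows.append((M.T@(t1-t)*100).round(2).tolist()+[s]);M=Q@M0;t=t1
        print(rows[-1],'tilt',th.round(3),'far az',np.degrees(np.arctan2(d[1],d[0])).round(),'edge over rim mm',round((.0595*np.sin(th)-.008*np.cos(th))*1000,1),'z',t1[2].round(4))
E
python3 - <<'E'
from path import *
s=r.get_state();M0=R.from_quat(s['eef_rot']).as_matrix();t0=np.array(s['tool_pos'])
np.savez('st.npz',M0=M0,t0=t0)
path([-7]*11,[t0[0],t0[1]+.001,.031],M0,t0)
E
```

```text
[-0.01, -0.05, -0.06, -7] tilt 0.024 far az -10.0 edge over rim mm -6.6 z 0.0278
[-0.01, 0.0, -0.06, -7] tilt 0.047 far az -6.0 edge over rim mm -5.2 z 0.0284
[-0.01, 0.0, -0.06, -7] tilt 0.071 far az -3.0 edge over rim mm -3.8 z 0.0291
[-0.01, 0.0, -0.06, -7] tilt 0.094 far az 1.0 edge over rim mm -2.4 z 0.0297
[-0.01, 0.0, -0.06, -7] tilt 0.116 far az 4.0 edge over rim mm -1.0 z 0.0303
[-0.01, 0.0, -0.06, -7] tilt 0.139 far az 8.0 edge over rim mm 0.3 z 0.0309
[-0.01, 0.0, -0.06, -7] tilt 0.161 far az 11.0 edge over rim mm 1.6 z 0.0315
[-0.01, 0.0, -0.06, -7] tilt 0.182 far az 14.0 edge over rim mm 2.9 z 0.0321
[-0.01, 0.0, -0.06, -7] tilt 0.203 far az 18.0 edge over rim mm 4.1 z 0.0326
[-0.01, 0.0, -0.05, -7] tilt 0.222 far az 21.0 edge over rim mm 5.3 z 0.0331
[-0.01, 0.0, -0.05, -7] tilt 0.242 far az 25.0 edge over rim mm 6.5 z 0.0337
```

```bash
python3 -m creep '[{"grip":0.2,"tx":0,"ty":-0.05,"tz":-0.06,"spin":-7},{"grip":0.2,"tx":-0.01,"ty":0,"tz":-0.06,"spin":-7},{"grip":0.2,"tx":-0.01,"ty":0,"tz":-0.06,"spin":-7},{"grip":0.2,"tx":-0.01,"ty":0,"tz":-0.06,"spin":-7},{"grip":0.2,"tx":0,"ty":0,"tz":0,"spin":0}]'
python3 - <<'E'
from h import *
st=np.load('st.npz');s=r.get_state();M=R.from_quat(s['eef_rot']).as_matrix()
n=(M@st['M0'].T)[:,2];print('lid tilt',np.arccos(n[2]).round(3),'dt mm',((s['tool_pos']-st['t0'])*1000).round(1));to(st['t0'])
E
```

```text
clock: 6.07
tool_pos: [0.4517, 0.3223, 0.0293]
eef_rot: [0.597, 0.796, -0.089, 0.039]
contact_force: [0.8, -0.2, 2.7]
opening: 0.722
finger_force: 10.0
lid tilt 0.095 dt mm [-0.3  0.   2.2]
t 6.07 at [0.4517 0.3223 0.0293] shift cm [0.02 0.05 0.21] q [-0.34  1.1  -0.8   1.74  0.99  0.99 -1.35] z [-0.044 -0.189 -0.981] y [ 0.958  0.271 -0.095] F [ 0.8 -0.2  2.7] open 63.5 ff 10.0
```

```bash
python3 -m creep '[{"grip":0.2,"tx":-0.01,"ty":0,"tz":-0.07,"spin":-7},{"grip":0.2,"tx":-0.01,"ty":0,"tz":-0.07,"spin":-7},{"grip":0.2,"tx":-0.01,"ty":0,"tz":-0.06,"spin":-7},{"grip":0.2,"tx":-0.01,"ty":0,"tz":-0.06,"spin":-7},{"grip":0.2,"tx":-0.01,"ty":0,"tz":-0.06,"spin":-7},{"grip":0.2,"tx":-0.01,"ty":0,"tz":-0.05,"spin":-7},{"grip":0.2,"tx":-0.01,"ty":0,"tz":-0.05,"spin":-7},{"grip":0.2,"tx":0,"ty":0,"tz":0,"spin":0}]'
python3 - <<'E'
from h import *
st=np.load('st.npz');s=r.get_state();M=R.from_quat(s['eef_rot']).as_matrix()
n=(M@st['M0'].T)[:,2];print('lid tilt',np.arccos(n[2]).round(3),'dt mm',((s['tool_pos']-st['t0'])*1000).round(1));to(st['t0'])
im,d,c=snap('scene');x,y=map(int,pix(c,[.451,.322,.035]));print(x,y)
im2,d2,c2=snap('wrist')
save('t1.png',np.hstack([cv2.resize(im[y-40:y+40,x-40:x+40],(400,400),interpolation=2),cv2.resize(im2,(400,300))[:,:400] if 0 else cv2.copyMakeBorder(cv2.resize(im2,(400,300)),0,100,0,0,0)]))
E
```

```text
clock: 6.73
tool_pos: [0.452, 0.3226, 0.0332]
eef_rot: [0.215, 0.972, -0.097, -0.002]
contact_force: [0.5, 0.6, 0.2]
opening: 0.727
finger_force: 10.0
lid tilt 0.242 dt mm [0.  0.4 6.1]
t 6.73 at [0.452  0.3226 0.0332] shift cm [0.01 0.08 0.6 ] q [-0.28  1.15 -0.95  1.73  1.08  1.12 -0.56] z [-0.045 -0.189 -0.981] y [ 0.417  0.889 -0.19 ] F [0.5 0.6 0.2] open 64.0 ff 10.0
257 204
```

View pics/t1.png

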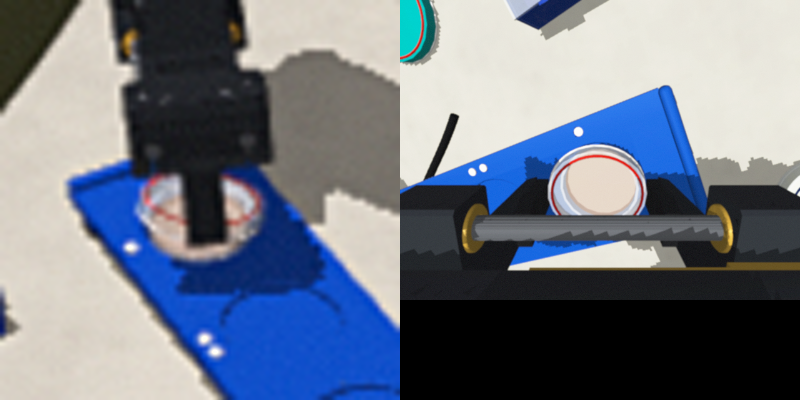

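The lid is visibly tilted in the grip, with its edge on the stud side raised (left crop, around (160,190)). I hold it there and check the tilt from depth.

```bash
python3 -m creep '[{"grip":0.2,"tx":0,"ty":0,"tz":0,"spin":0},{"grip":0.2,"tx":0,"ty":0,"tz":0,"spin":0},{"grip":0.2,"tx":0,"ty":0,"tz":0,"spin":0},{"grip":0.2,"tx":0,"ty":0,"tz":0,"spin":0},{"grip":0.2,"tx":0,"ty":0,"tz":0,"spin":0},{"grip":0.2,"tx":0,"ty":0,"tz":0,"spin":0}]'
python3 - <<'E'
from h import *
im,d,c=snap('wrist');P=cloud(c,d)
hsv=cv2.cvtColor(im,cv2.COLOR_RGB2HSV)
m=cv2.inRange(hsv,(0,70,60),(8,255,255))|cv2.inRange(hsv,(168,70,60),(180,255,255))
m[:200]=0;m[345:]=0;m[:,:230]=0;m[:,400:]=0
q=P[m>0];q=q[(q[:,2]>.02)&(q[:,2]<.06)]
A=np.c_[q[:,:2]-[.451,.322],np.ones(len(q))];k=np.linalg.lstsq(A,q[:,2],rcond=None)[0];print(len(q),k.round(3),'res mm',(np.std(A@k-q[:,2])*1e3).round(2),'z',q[:,2].min(),q[:,2].max(),np.ptp(q,axis=0))
E
```

```text
clock: 7.33
tool_pos: [0.4521, 0.3226, 0.0334]
eef_rot: [0.215, 0.972, -0.098, -0.001]
contact_force: [0.5, -0.5, 0.2]
opening: 0.725
finger_force: 10.0
1210 [-0.225 -0.104  0.041] res mm 0.6 z 0.03182934206930921 0.04828414138755849 [0.0527247  0.05958638 0.0164548 ]
```

```bash
python3 -m creep '[{"grip":0.2,"tx":0,"ty":0,"tz":0.05,"spin":0},{"grip":0.2,"tx":0,"ty":0,"tz":0,"spin":0},{"grip":0.2,"tx":0,"ty":0,"tz":0,"spin":0}]'; python3 -m creep '[{"grip":0.2,"tx":0,"ty":0,"tz":0.04,"spin":0},{"grip":0.2,"tx":0,"ty":0,"tz":0,"spin":0},{"grip":0.2,"tx":0,"ty":0,"tz":0,"spin":0}]'
```

```text
clock: 7.63
tool_pos: [0.4522, 0.3226, 0.0329]
eef_rot: [0.215, 0.972, -0.097, -0.001]
contact_force: [0.5, -0.1, 0.5]
opening: 0.729
finger_force: 10.0
clock: 7.88
tool_pos: [0.4521, 0.3225, 0.0325]
eef_rot: [0.214, 0.972, -0.097, -0.001]
contact_force: [-1.0, -0.5, 1.2]
opening: 0.725
finger_force: 10.0
```

```bash
python3 -m creep '[{"grip":0.2,"tx":0,"ty":0,"tz":0.03,"spin":0},{"grip":0.2,"tx":0,"ty":0,"tz":0,"spin":0},{"grip":0.2,"tx":0,"ty":0,"tz":0,"spin":0},{"grip":0.2,"tx":0,"ty":0,"tz":0,"spin":0},{"grip":0.2,"tx":0,"ty":0,"tz":0,"spin":0},{"grip":0.2,"tx":0,"ty":0,"tz":0,"spin":0}]'
python3 -m creep '[{"grip":0.2,"tx":0,"ty":0,"tz":0,"spin":0},{"grip":0.2,"tx":0,"ty":0,"tz":0,"spin":0},{"grip":0.2,"tx":0,"ty":0,"tz":0,"spin":0},{"grip":0.2,"tx":0,"ty":0,"tz":0,"spin":0},{"grip":0.2,"tx":0,"ty":0,"tz":0,"spin":0},{"grip":0.2,"tx":0,"ty":0,"tz":0,"spin":0}]'
python3 - <<'E'
from h import *
im,d,c=snap('wrist');P=cloud(c,d)
hsv=cv2.cvtColor(im,cv2.COLOR_RGB2HSV)
m=cv2.inRange(hsv,(0,70,60),(8,255,255))|cv2.inRange(hsv,(168,70,60),(180,255,255))
m[:200]=0;m[345:]=0;m[:,:230]=0;m[:,400:]=0
q=P[m>0];q=q[(q[:,2]>.02)&(q[:,2]<.06)]
A=np.c_[q[:,:2]-[.451,.322],np.ones(len(q))];k=np.linalg.lstsq(A,q[:,2],rcond=None)[0];print(len(q),k.round(4))
E
```

```text
clock: 8.38
tool_pos: [0.4521, 0.3225, 0.0322]
eef_rot: [0.214, 0.972, -0.097, -0.001]
contact_force: [0.5, 0.6, 1.3]
opening: 0.725
finger_force: 10.0
clock: 8.88
tool_pos: [0.4521, 0.3225, 0.0322]
eef_rot: [0.214, 0.972, -0.097, -0.001]
contact_force: [0.4, -0.2, 0.8]
opening: 0.727
finger_force: 10.0
1211 [-0.1497 -0.1346  0.0393]
```

```bash
python3 -m creep '[{"grip":0.2,"tx":0,"ty":0,"tz":0,"spin":0},{"grip":0.2,"tx":0,"ty":0,"tz":0,"spin":0},{"grip":0.2,"tx":0,"ty":0,"tz":0,"spin":0},{"grip":0.2,"tx":0,"ty":0,"tz":0,"spin":0},{"grip":0.2,"tx":0,"ty":0,"tz":0,"spin":0}]'
python3 -m creep '[{"grip":0.2,"tx":0.01,"ty":0,"tz":0.04,"spin":7},{"grip":0.2,"tx":0.01,"ty":0,"tz":0.05,"spin":7},{"grip":0.2,"tx":0.01,"ty":0,"tz":0.05,"spin":7},{"grip":0.2,"tx":0.01,"ty":0,"tz":0.05,"spin":7},{"grip":0.2,"tx":0.01,"ty":0,"tz":0.05,"spin":7},{"grip":0.2,"tx":0.01,"ty":0,"tz":0.05,"spin":7},{"grip":0.2,"tx":0.01,"ty":0,"tz":0.05,"spin":7},{"grip":0.2,"tx":0.01,"ty":0,"tz":0.05,"spin":7}]'
python3 -m creep '[{"grip":0.2,"tx":0.01,"ty":0,"tz":0.05,"spin":7},{"grip":0.2,"tx":0.01,"ty":0,"tz":0.05,"spin":7},{"grip":0.2,"tx":0,"ty":0.05,"tz":0.04,"spin":7},{"grip":0.2,"tx":0,"ty":0,"tz":0,"spin":0},{"grip":0.2,"tx":0,"ty":0,"tz":0,"spin":0}]'
python3 - <<'E'
from h import *
st=np.load('st.npz');s=r.get_state();M=R.from_quat(s['eef_rot']).as_matrix()
n=(M@st['M0'].T)[:,2];print('lid tilt',n.round(3),'dt mm',((s['tool_pos']-st['t0'])*1000).round(1));to(st['t0'])
E
```

```text
clock: 9.35
tool_pos: [0.4521, 0.3224, 0.0322]
eef_rot: [0.214, 0.972, -0.097, -0.001]
contact_force: [-0.2, 0.7, 1.3]
opening: 0.726
finger_force: 10.0
clock: 10.02
tool_pos: [0.4511, 0.3237, 0.0287]
eef_rot: [0.648, 0.756, -0.085, 0.044]
contact_force: [0.1, 2.2, 2.9]
opening: 0.725
finger_force: 10.0
clock: 10.43
tool_pos: [0.4517, 0.3226, 0.0271]
eef_rot: [0.772, 0.628, -0.077, 0.06]
contact_force: [-0.1, 0.7, 3.2]
opening: 0.727
finger_force: 10.0
lid tilt [ 0.001 -0.     1.   ] dt mm [-0.3  0.3 -0. ]
t 10.43 at [0.4517 0.3226 0.0271] shift cm [-0.03  0.04  0.  ] q [-0.39  1.07 -0.7   1.74  0.93  0.92 -1.79] z [-0.044 -0.189 -0.981] y [ 0.979 -0.203 -0.005] F [-0.1  0.7  3.2] open 64.0 ff 10.0
```

```bash
python3 -m creep '[{"grip":0.5,"tx":0,"ty":0,"tz":0,"spin":0},{"grip":0.6,"tx":0,"ty":0,"tz":0,"spin":0},{"grip":0.8,"tx":0,"ty":0,"tz":0,"spin":0},{"grip":1,"tx":0,"ty":0,"tz":0,"spin":0},{"grip":1,"tx":0,"ty":0,"tz":-1,"spin":0},{"grip":1,"tx":-1,"ty":0,"tz":-4,"spin":0},{"grip":1,"tx":-1,"ty":0,"tz":-4,"spin":0},{"grip":1,"tx":0,"ty":0,"tz":0,"spin":0}]'
python3 - <<'E'
from h import *
to([.451,.322,.06])
im,d,c=snap('wrist');x0,y0=map(int,pix(c,[.451,.322,.033]));print(x0,y0)
a,b=ring(im,c,.033,(x0-80,max(y0-80,0),x0+80,y0+80))
P=cloud(c,d);v,u=np.mgrid[:480,:640]
hsv=cv2.cvtColor(im,cv2.COLOR_RGB2HSV);m=cv2.inRange(hsv,(0,70,60),(8,255,255))|cv2.inRange(hsv,(168,70,60),(180,255,255))
q=P[(m>0)];q=q[(abs(q[:,0]-.451)<.04)&(abs(q[:,1]-.322)<.04)]
A=np.c_[q[:,:2]-[.451,.322],np.ones(len(q))];k=np.linalg.lstsq(A,q[:,2],rcond=None)[0];print(len(q),k.round(4))
save('w2.png',im[:max(y0+110,200),max(x0-150,0):x0+150],2)
E
```

```text
clock: 11.1
tool_pos: [0.4535, 0.3236, 0.126]
eef_rot: [0.773, 0.627, -0.072, 0.059]
contact_force: [0.1, 0.4, -0.6]
opening: 1.001
finger_force: 0.0
t 11.1 at [0.4535 0.3236 0.126 ] shift cm [ 1.01 -0.22  6.52] q [-0.34  0.93 -0.79  1.72  0.81  1.05 -1.7 ] z [-0.037 -0.181 -0.983] y [ 0.979 -0.206  0.001] F [ 0.1  0.4 -0.6] open 88.1 ff 0.0
311 223
ring 665 0.452 0.3225 axes mm 59.0 59.3
663 [-0.001   0.004   0.0338]
```

View pics/w2.png

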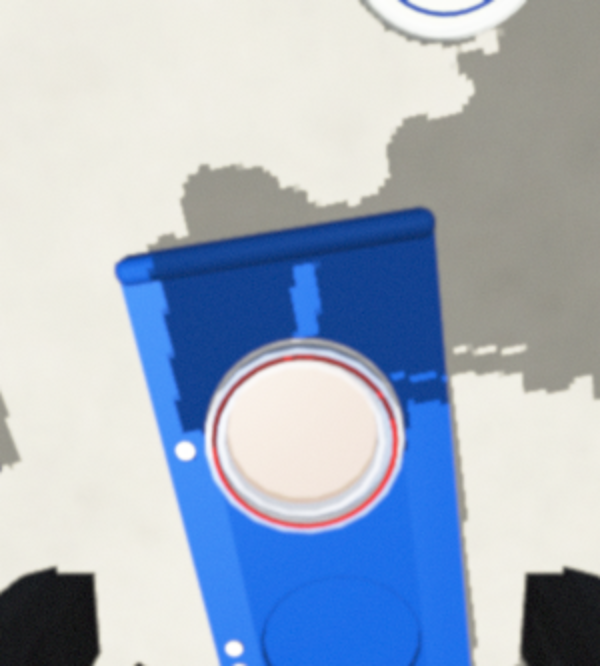

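The lid is back flat (slope 0.004) and centred at (0.452, 0.3225), and the pocket-2 outline shows at (340,640) in the crop. Next is the first closed dish.

```bash
python3 - <<'E'
from h import *
import pickle
im,d,c=pickle.load(open('s.pkl','rb'))['top'];P=cloud(c,d)
for v in (170,220): print([P[v,u].round(2).tolist() for u in (30,80,105,120,140)])
to([.52,.445,.09]); to([.52,.454,.009])
E
python3 -m creep '[{"grip":1,"tx":3,"ty":1,"tz":0,"spin":0},{"grip":1,"tx":3,"ty":1,"tz":0,"spin":0},{"grip":1,"tx":3,"ty":1,"tz":1,"spin":0},{"grip":1,"tx":1.5,"ty":0.8,"tz":1,"spin":0},{"grip":1,"tx":0,"ty":0,"tz":0,"spin":0},{"grip":1,"tx":0,"ty":0,"tz":0,"spin":0}]'
python3 - <<'E'
from h import *
to([.52,.445,.09])
im,d,c=snap('wrist');x0,y0=map(int,pix(c,[.52,.454,.016]));print(x0,y0)
P=cloud(c,d).reshape(-1,3);q=P[(abs(P[:,0]-.52)<.05)&(abs(P[:,1]-.454)<.05)&(P[:,2]>.012)&(P[:,2]<.022)]
print(len(q),(q.max(0)+q.min(0))/2,np.ptp(q,axis=0))
ring(im,c,.016,(x0-90,max(y0-90,0),x0+90,y0+90),'blue')
E
```

```text
[[0.62, 0.78, -0.02], [0.71, 0.78, -0.25], [0.77, 0.78, -0.41], [0.81, 0.78, -0.51], [0.63, 0.54, -0.0]]
[[0.52, 0.78, -0.05], [0.59, 0.78, -0.29], [0.63, 0.78, -0.45], [0.52, 0.56, -0.0], [0.52, 0.52, -0.0]]
t 11.15 at [0.4531 0.3224 0.1233] shift cm [13.76  4.02  0.76] q [-0.34  0.93 -0.78  1.72  0.81  1.05 -1.7 ] z [-0.039 -0.183 -0.982] y [ 0.978 -0.206 -0.   ] F [ 1.2  0.6 -0.4] open 88.0 ff 0.0
t 11.15 at [0.4531 0.3224 0.1233] shift cm [16.14  3.83  8.55] q [-0.34  0.93 -0.78  1.72  0.81  1.05 -1.7 ] z [-0.039 -0.183 -0.982] y [ 0.978 -0.206 -0.   ] F [ 1.2  0.6 -0.4] open 88.0 ff 0.0
clock: 11.65
tool_pos: [0.5084, 0.4085, 0.0774]
eef_rot: [0.773, 0.627, -0.079, 0.06]
contact_force: [-0.8, -0.3, -0.2]
opening: 0.995
finger_force: 0.0
t 11.65 at [0.5084 0.4085 0.0774] shift cm [ 3.49  0.38 -1.99] q [-0.45  1.09 -0.75  1.39  0.81  1.18 -1.6 ] z [-0.046 -0.191 -0.98 ] y [ 0.979 -0.206 -0.006] F [-0.8 -0.3 -0.2] open 87.5 ff 0.0
319 156
11101 [0.51906823 0.45460609 0.01515779] [0.05982109 0.06026485 0.00627063]
ring 411 0.519 0.4547 axes mm 47.9 48.1
```

```bash
python3 -c "
from h import *
to([.519,.454,.03]);to([.519,.454,.009])"
```

```text
t 11.7 at [0.5084 0.4082 0.0783] shift cm [5.55 0.12 3.82] q [-0.45  1.09 -0.75  1.39  0.81  1.18 -1.6 ] z [-0.045 -0.191 -0.981] y [ 0.979 -0.206 -0.005] F [-0.  -0.5  0.4] open 88.0 ff 0.0
t 11.7 at [0.5084 0.4082 0.0783] shift cm [5.97 0.13 5.88] q [-0.45  1.09 -0.75  1.39  0.81  1.18 -1.6 ] z [-0.045 -0.191 -0.981] y [ 0.979 -0.206 -0.005] F [-0.  -0.5  0.4] open 88.0 ff 0.0
```

```bash
python3 -m creep '[{"grip":1,"tx":2.8,"ty":0.1,"tz":0.8,"spin":0},{"grip":1,"tx":2.7,"ty":0,"tz":1,"spin":0},{"grip":1,"tx":0,"ty":0,"tz":1,"spin":0},{"grip":1,"tx":0,"ty":0,"tz":1,"spin":0},{"grip":1,"tx":0,"ty":0,"tz":0,"spin":0},{"grip":1,"tx":0,"ty":0,"tz":0,"spin":0}]'
python3 -c "
from h import *
to([.519,.454,.009])"
```

```text
clock: 12.2
tool_pos: [0.5199, 0.4523, 0.0309]
eef_rot: [0.773, 0.627, -0.078, 0.061]
contact_force: [0.6, -0.6, 0.2]
opening: 0.998
finger_force: 0.0
t 12.2 at [0.5199 0.4523 0.0309] shift cm [ 0.58 -0.11  2.12] q [-0.52  1.19 -0.73  1.26  0.82  1.19 -1.58] z [-0.045 -0.191 -0.981] y [ 0.978 -0.207 -0.004] F [ 0.6 -0.6  0.2] open 87.8 ff 0.0
```

```bash
python3 -m creep '[{"grip":1,"tx":0.3,"ty":-0.1,"tz":1,"spin":0},{"grip":1,"tx":0.3,"ty":0,"tz":1.1,"spin":0},{"grip":1,"tx":0,"ty":0,"tz":0,"spin":0},{"grip":0.4,"tx":0,"ty":0,"tz":0,"spin":0},{"grip":0.2,"tx":0,"ty":0,"tz":0,"spin":0},{"grip":0.1,"tx":0,"ty":0,"tz":0,"spin":0},{"grip":0.1,"tx":0,"ty":0,"tz":0,"spin":0},{"grip":0.1,"tx":0,"ty":0,"tz":0,"spin":0}]' 12
python3 -m creep '[{"grip":0.1,"tx":0,"ty":0,"tz":0,"spin":0},{"grip":0.1,"tx":0,"ty":0,"tz":0,"spin":0}]'
python3 -c "
from h import *
s=r.get_state();np.save('t1.npy',s['tool_pos']);to([.519,.454,.009])"
```

```text
clock: 12.87
tool_pos: [0.5191, 0.4568, 0.0096]
eef_rot: [0.773, 0.627, -0.077, 0.06]
contact_force: [0.5, 0.9, 0.2]
opening: 0.665
finger_force: 12.0
clock: 13.03
tool_pos: [0.5191, 0.4568, 0.0096]
eef_rot: [0.773, 0.627, -0.077, 0.06]
contact_force: [-1.1, 0.1, 1.9]
opening: 0.664
finger_force: 12.0
t 13.03 at [0.5191 0.4568 0.0096] shift cm [-0.26  0.05  0.11] q [-0.53  1.22 -0.72  1.25  0.84  1.17 -1.59] z [-0.044 -0.188 -0.981] y [ 0.978 -0.206 -0.004] F [-1.1  0.1  1.9] open 58.4 ff 12.0
```

```bash
python3 -m creep '[{"grip":0.1,"tx":0,"ty":0,"tz":-0.5,"spin":0},{"grip":0.1,"tx":0,"ty":0,"tz":-2,"spin":0},{"grip":0.1,"tx":0,"ty":0,"tz":-3,"spin":0},{"grip":0.1,"tx":0,"ty":0,"tz":-3,"spin":0},{"grip":0.1,"tx":0,"ty":0,"tz":0,"spin":0}]'
python3 - <<'E'
from h import *
to([.447,.2345,.09])
im,d,c=snap('wrist');save('w3.png',im)
s=r.get_state();t=np.array(s['tool_pos']);q0=np.load('t1.npy')
P=cloud(c,d).reshape(-1,3);q=P[(abs(P[:,0]-t[0])<.045)&(abs(P[:,1]-t[1])<.05)&(P[:,2]>t[2]-.012)&(P[:,2]<t[2]+.016)]
a=t+np.array([.519,.4545,.016])-q0;print('expected dish top centre',a,pix(c,a))
ring(im,c,a[2],(200,100,440,470),'blue')
E
```

```text
clock: 13.45
tool_pos: [0.524, 0.4772, 0.0992]
eef_rot: [0.774, 0.627, -0.072, 0.057]
contact_force: [0.5, 1.2, 1.5]
opening: 0.666
finger_force: 12.0
t 13.45 at [0.524  0.4772 0.0992] shift cm [-24.74  -2.51   5.56] q [-0.54  1.13 -0.76  1.17  0.77  1.3  -1.54] z [-0.039 -0.179 -0.983] y [ 0.978 -0.207 -0.001] F [0.5 1.2 1.5] open 58.6 ff 12.0
expected dish top centre [0.52347173 0.47317551 0.10297991] (np.float64(315.12759068018755), np.float64(318.56375374172995))
ring 3737 0.5035 0.446 axes mm 68.5 116.8
```

View pics/w3.png

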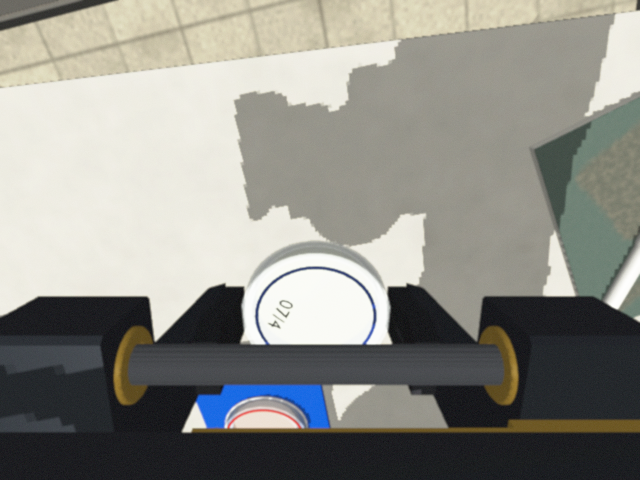

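The dish sits flat in the pads, ring centre near (316,318) as predicted, with the lid visible below at (265,415). Next I locate pocket 2 from the depth I already have.

```bash
python3 - <<'E'
from h import *
import pickle
u=np.array([.053,.9986]);p1=np.array([.451,.3225])
for n,(im,d,c) in (('w1',pickle.load(open('w1.pkl','rb'))),('top',pickle.load(open('s.pkl','rb'))['top'])):
    P=cloud(c,d).reshape(-1,3)
    for k in(1,2):
        g=p1-.088*k*u
        w=P[np.hypot(*(P[:,:2]-g).T)<.036]
        top=np.median(w[w[:,2]>.0205][:,2]) if (w[:,2]>.0205).any() else 0
        f=w[w[:,2]<top-.002]
        if len(f)<50: print(n,k,'few',len(f));continue
        (x,y),rad=cv2.minEnclosingCircle((f[:,:2]*1000).astype(np.float32))
        print(n,'pocket',k+1,'guess',g.round(4),len(f),'median',np.median(f,0).round(4),'circle',round(x,1),round(y,1),round(rad,1),'top',top.round(4), 'bb',((f.max(0)+f.min(0))/2).round(4)[:2],np.ptp(f[:,:2],axis=0).round(4))
E
```

```text
w1 pocket 2 guess [0.4463 0.2346] 3696 median [0.4476 0.2346 0.0183] circle 447.3 234.0 30.1 top 0.0221 bb [0.4474 0.2338] [0.0599 0.0589]
w1 pocket 3 guess [0.4417 0.1467] 222 median [0.4459 0.169  0.0183] circle 443.3 145.2 29.7 top 0.0222 bb [0.4461 0.145 ] [0.039  0.0581]
top pocket 2 guess [0.4463 0.2346] 642 median [0.4483 0.2347 0.0178] circle 446.4 234.3 35.7 top 0.0221 bb [0.4473 0.2341] [0.0695 0.0687]
top pocket 3 guess [0.4417 0.1467] 633 median [0.444  0.1467 0.0176] circle 441.8 147.0 35.7 top 0.022 bb [0.443  0.1479] [0.0683 0.0678]
```

```bash
python3 -m creep '[{"grip":0.1,"tx":-3,"ty":-0.4,"tz":0.4,"spin":0},{"grip":0.1,"tx":-4,"ty":-0.4,"tz":0.6,"spin":0},{"grip":0.1,"tx":-4,"ty":-0.4,"tz":0.7,"spin":0},{"grip":0.1,"tx":-4,"ty":-0.4,"tz":0.8,"spin":0},{"grip":0.1,"tx":-4,"ty":-0.4,"tz":0.8,"spin":0},{"grip":0.1,"tx":-3,"ty":-0.3,"tz":0.8,"spin":0},{"grip":0.1,"tx":-2.5,"ty":-0.2,"tz":0.5,"spin":0},{"grip":0.1,"tx":0,"ty":0,"tz":0,"spin":0}]'
python3 -m creep '[{"grip":0.1,"tx":0,"ty":0,"tz":0,"spin":0},{"grip":0.1,"tx":0,"ty":0,"tz":0,"spin":0}]'
python3 -c "
from h import *
to([.4474,.2365,.045]);to([.4474,.2365,.0276])"
```

```text
clock: 14.17
tool_pos: [0.4449, 0.2255, 0.0942]
eef_rot: [0.773, 0.626, -0.082, 0.062]
contact_force: [0.0, -0.6, -1.0]
opening: 0.664
finger_force: 12.0
clock: 14.33
tool_pos: [0.447, 0.2347, 0.0949]
eef_rot: [0.773, 0.627, -0.077, 0.059]
contact_force: [0.0, 0.0, -0.6]
opening: 0.668
finger_force: 12.0
t 14.33 at [0.447  0.2347 0.0949] shift cm [1.14 0.03 4.86] q [-0.23  0.92 -0.74  1.9   0.9   0.91 -1.72] z [-0.044 -0.188 -0.981] y [ 0.978 -0.206 -0.004] F [ 0.   0.  -0.6] open 58.8 ff 12.0
t 14.33 at [0.447  0.2347 0.0949] shift cm [1.47 0.03 6.57] q [-0.23  0.92 -0.74  1.9   0.9   0.91 -1.72] z [-0.044 -0.188 -0.981] y [ 0.978 -0.206 -0.004] F [ 0.   0.  -0.6] open 58.8 ff 12.0
```

```bash
python3 -m creep '[{"grip":0.1,"tx":0.4,"ty":0,"tz":1.6,"spin":0},{"grip":0.1,"tx":0.4,"ty":0,"tz":1.6,"spin":0},{"grip":0.1,"tx":0.34,"ty":0,"tz":1.6,"spin":0},{"grip":0.1,"tx":0,"ty":0,"tz":0,"spin":0},{"grip":0.1,"tx":0,"ty":0,"tz":0,"spin":0},{"grip":0.1,"tx":0,"ty":0,"tz":0,"spin":0}]'
python3 -c "
from h import *
to([.4474,.2365,.0276])"
```

```text
clock: 14.83
tool_pos: [0.4471, 0.2371, 0.0462]
eef_rot: [0.773, 0.627, -0.076, 0.059]
contact_force: [-0.1, 0.3, -0.2]
opening: 0.665
finger_force: 12.0
t 14.83 at [0.4471 0.2371 0.0462] shift cm [0.3  0.05 1.84] q [-0.26  1.   -0.69  1.91  0.99  0.85 -1.79] z [-0.043 -0.188 -0.981] y [ 0.979 -0.206 -0.004] F [-0.1  0.3 -0.2] open 58.5 ff 12.0
```

```bash
python3 -m creep '[{"grip":0.1,"tx":0.1,"ty":0.03,"tz":0.6,"spin":0},{"grip":0.1,"tx":0.1,"ty":0,"tz":0.6,"spin":0},{"grip":0.1,"tx":0.06,"ty":0,"tz":0.35,"spin":0},{"grip":0.1,"tx":0.04,"ty":0,"tz":0.2,"spin":0},{"grip":0.1,"tx":0,"ty":0,"tz":0.08,"spin":0},{"grip":0.1,"tx":0,"ty":0,"tz":0,"spin":0},{"grip":0.1,"tx":0,"ty":0,"tz":0,"spin":0}]'
python3 -c "
from h import *
to([.4474,.2365,.0276])"
```

```text
clock: 15.42
tool_pos: [0.447, 0.235, 0.0275]
eef_rot: [0.773, 0.627, -0.077, 0.06]
contact_force: [-0.6, -1.0, 2.3]
opening: 0.665
finger_force: 12.0
t 15.42 at [0.447  0.235  0.0275] shift cm [ 0.15  0.01 -0.04] q [-0.27  1.03 -0.67  1.91  1.02  0.82 -1.82] z [-0.044 -0.189 -0.981] y [ 0.978 -0.206 -0.004] F [-0.6 -1.   2.3] open 58.5 ff 12.0
```

```bash
python3 -m creep '[{"grip":0.4,"tx":0,"ty":0,"tz":0,"spin":0},{"grip":0.6,"tx":0,"ty":0,"tz":0,"spin":0},{"grip":0.9,"tx":0,"ty":0,"tz":0,"spin":0},{"grip":0.9,"tx":0,"ty":0,"tz":0,"spin":0},{"grip":0.9,"tx":0.2,"ty":0,"tz":-1,"spin":0},{"grip":1,"tx":-1,"ty":0,"tz":-4,"spin":0},{"grip":1,"tx":-3,"ty":0,"tz":-4,"spin":0},{"grip":1,"tx":0,"ty":0,"tz":0,"spin":0}]'
python3 - <<'E'
from h import *
im,d,c=snap('wrist');g=[.447,.2342,.034];x0,y0=map(int,pix(c,g));print(x0,y0)
P=cloud(c,d).reshape(-1,3)
for nm,gg in (('dish',g),('lid',[.452,.3225])):
    q=P[np.hypot(P[:,0]-gg[0],P[:,1]-gg[1])<.036];q=q[(q[:,2]>.0305)&(q[:,2]<.05)]
    A=np.c_[q[:,:2]-gg[:2],np.ones(len(q))];k=np.linalg.lstsq(A,q[:,2],rcond=None)[0];print(nm,len(q),k.round(4),((q.max(0)+q.min(0))/2).round(4),np.ptp(q,axis=0).round(4))
to([.646,.275,.09])
E
```

```text
clock: 16.08
tool_pos: [0.4455, 0.2192, 0.1209]
eef_rot: [0.773, 0.627, -0.074, 0.061]
contact_force: [0.2, -0.3, -0.0]
opening: 1.002
finger_force: 0.0
312 200
dish 7395 [-0.0032 -0.0022  0.034 ] [0.447  0.2329 0.0335] [0.0598 0.0602 0.0059]
lid 10827 [-0.001  -0.0014  0.0333] [0.452  0.3169 0.0333] [0.0634 0.0522 0.0056]
t 16.13 at [0.4454 0.2195 0.1187] shift cm [ 9.96 18.48  0.99] q [-0.2   0.87 -0.76  1.92  0.87  0.93 -1.69] z [-0.04  -0.187 -0.982] y [ 0.978 -0.207  0.   ] F [-0.8  0.4  0.1] open 88.2 ff 0.0
```

Dish 1 is flat in pocket 2 (top at 34.0 mm) and the lid is undisturbed. On to the second dish.

```bash
python3 -m creep '[{"grip":1,"tx":1.5,"ty":2.5,"tz":0,"spin":0},{"grip":1,"tx":2,"ty":3.5,"tz":0,"spin":0},{"grip":1,"tx":2,"ty":3.5,"tz":0,"spin":0},{"grip":1,"tx":1.5,"ty":3.5,"tz":0,"spin":0},{"grip":1,"tx":1,"ty":3.5,"tz":0.5,"spin":0},{"grip":1,"tx":0,"ty":2,"tz":0.5,"spin":0},{"grip":1,"tx":0,"ty":0,"tz":0,"spin":0},{"grip":1,"tx":0,"ty":0,"tz":0,"spin":0}]'
python3 - <<'E'
from h import *
im,d,c=snap('wrist');x0,y0=map(int,pix(c,[.646,.281,.016]));print(x0,y0)
P=cloud(c,d).reshape(-1,3);q=P[(abs(P[:,0]-.646)<.05)&(abs(P[:,1]-.281)<.05)&(P[:,2]>.012)&(P[:,2]<.022)]
m=(q.max(0)+q.min(0))/2;print(len(q),m,np.ptp(q,axis=0))
to([m[0],m[1],.03]);to([m[0],m[1],.0095])
E
```

```text
clock: 16.8
tool_pos: [0.6405, 0.2554, 0.0878]
eef_rot: [0.773, 0.626, -0.078, 0.059]
contact_force: [0.1, 0.8, 0.0]
opening: 1.001
finger_force: 0.0
315 190
8940 [0.64557143 0.28161727 0.0152274 ] [0.05963963 0.0605728  0.00642354]
t 16.85 at [0.6394 0.2564 0.0885] shift cm [3.68 0.12 5.23] q [-0.19  1.1  -0.74  1.3   0.83  1.22 -1.29] z [-0.046 -0.189 -0.981] y [ 0.979 -0.206 -0.007] F [-0.7  0.1  0.7] open 87.6 ff 0.0
t 16.85 at [0.6394 0.2564 0.0885] shift cm [4.08 0.13 7.24] q [-0.19  1.1  -0.74  1.3   0.83  1.22 -1.29] z [-0.046 -0.189 -0.981] y [ 0.979 -0.206 -0.007] F [-0.7  0.1  0.7] open 87.6 ff 0.0
```

```bash
python3 -m creep '[{"grip":1,"tx":1.8,"ty":0.1,"tz":1.2,"spin":0},{"grip":1,"tx":1.8,"ty":0,"tz":1.3,"spin":0},{"grip":1,"tx":0.1,"ty":0,"tz":1.3,"spin":0},{"grip":1,"tx":0,"ty":0,"tz":1.3,"spin":0},{"grip":1,"tx":0,"ty":0,"tz":0,"spin":0},{"grip":1,"tx":0,"ty":0,"tz":0,"spin":0},{"grip":1,"tx":0,"ty":0,"tz":0,"spin":0}]'
python3 -c "
from h import *
to([.6456,.2816,.0095])"
```

```text
clock: 17.43
tool_pos: [0.6473, 0.2808, 0.0328]
eef_rot: [0.773, 0.627, -0.077, 0.06]
contact_force: [0.0, 0.5, -0.2]
opening: 1.0
finger_force: 0.0
t 17.43 at [0.6473 0.2808 0.0328] shift cm [ 0.5  -0.18  2.28] q [-0.24  1.19 -0.72  1.24  0.87  1.18 -1.31] z [-0.044 -0.189 -0.981] y [ 0.978 -0.207 -0.004] F [ 0.   0.5 -0.2] open 88.0 ff 0.0
```

```bash
python3 -m creep '[{"grip":1,"tx":0.3,"ty":-0.1,"tz":1.2,"spin":0},{"grip":1,"tx":0.2,"ty":-0.1,"tz":1.1,"spin":0},{"grip":1,"tx":0,"ty":0,"tz":0,"spin":0},{"grip":0.4,"tx":0,"ty":0,"tz":0,"spin":0},{"grip":0.2,"tx":0,"ty":0,"tz":0,"spin":0},{"grip":0.1,"tx":0,"ty":0,"tz":0,"spin":0},{"grip":0.1,"tx":0,"ty":0,"tz":0,"spin":0},{"grip":0.1,"tx":0,"ty":0,"tz":0,"spin":0}]' 12
python3 -m creep '[{"grip":0.1,"tx":0,"ty":0,"tz":0,"spin":0},{"grip":0.1,"tx":0,"ty":0,"tz":0,"spin":0}]'
python3 -c "
from h import *
s=r.get_state();np.save('t2.npy',s['tool_pos']);to([.6456,.2816,.0095])"
```

```text
clock: 18.1
tool_pos: [0.6453, 0.2827, 0.009]
eef_rot: [0.773, 0.627, -0.077, 0.06]
contact_force: [0.0, -0.8, 0.1]
opening: 0.663
finger_force: 12.0
clock: 18.27
tool_pos: [0.6452, 0.2827, 0.009]
eef_rot: [0.773, 0.627, -0.077, 0.06]
contact_force: [-0.5, -0.6, 1.6]
opening: 0.668
finger_force: 12.0
t 18.27 at [0.6452 0.2827 0.009 ] shift cm [-0.1   0.06 -0.03] q [-0.25  1.22 -0.7   1.25  0.89  1.15 -1.32] z [-0.043 -0.189 -0.981] y [ 0.978 -0.206 -0.004] F [-0.5 -0.6  1.6] open 58.7 ff 12.0
```

```bash
python3 -m creep '[{"grip":0.1,"tx":0,"ty":0,"tz":-0.5,"spin":0},{"grip":0.1,"tx":0,"ty":0,"tz":-2,"spin":0},{"grip":0.1,"tx":0,"ty":0,"tz":-3,"spin":0},{"grip":0.1,"tx":0,"ty":0,"tz":-3,"spin":0},{"grip":0.1,"tx":0,"ty":0,"tz":0,"spin":0}]'
python3 - <<'E'
from h import *
import pickle
to([.443,.148,.09])
for n in('top','scene'):
    im,d,c=pickle.load(open('s.pkl','rb'))[n];P=cloud(c,d).reshape(-1,3)
    q=P[(abs(P[:,0]-.53)<.13)&(abs(P[:,1]+.02)<.13)]
    for lo,hi in((.03,.06),(.06,.14)):
        w=q[(q[:,2]>lo)&(q[:,2]<hi)][:,:2]
        A=np.c_[2*w,np.ones(len(w))];k=np.linalg.lstsq(A,(w**2).sum(1),rcond=None)[0];print(n,len(w),'circle',k[:2].round(3),np.sqrt(k[2]+k[0]**2+k[1]**2).round(3),'ymax',w[:,1].max().round(3))
im,d,c=snap('wrist');s=r.get_state();t=np.array(s['tool_pos']);a=t+np.array([.6456,.2816,.016])-np.load('t2.npy');print(pix(c,a));P=cloud(c,d)
u,v=map(int,pix(c,a));print(P[v-30:v+10:10,u].round(4).tolist(),a)
E
```

```text
clock: 18.68
tool_pos: [0.6511, 0.3028, 0.0987]
eef_rot: [0.773, 0.627, -0.072, 0.059]
contact_force: [0.8, 0.7, 0.6]
opening: 0.667
finger_force: 12.0
t 18.68 at [0.6511 0.3028 0.0987] shift cm [-18.96 -17.16   4.42] q [-0.26  1.12 -0.75  1.19  0.82  1.28 -1.28] z [-0.037 -0.181 -0.983] y [ 0.978 -0.207  0.001] F [0.8 0.7 0.6] open 58.7 ff 12.0
top 316 circle [ 0.513 -0.035] 0.083 ymax 0.091
top 2545 circle [ 0.565 -0.04 ] 0.089 ymax 0.06
scene 941 circle [ 0.579 -0.027] 0.112 ymax 0.082
scene 3112 circle [ 0.577 -0.031] 0.101 ymax 0.035
(np.float64(314.67434856804397), np.float64(316.69234513941194))
[[0.6538, 0.3164, 0.106], [0.6528, 0.3117, 0.1056], [0.6519, 0.3074, 0.106], [0.6509, 0.3027, 0.106]] [0.65058978 0.30016843 0.10304952]
```

```bash
python3 -m creep '[{"grip":0.1,"tx":-2,"ty":-2,"tz":0.3,"spin":0},{"grip":0.1,"tx":-3,"ty":-2.7,"tz":0.5,"spin":0},{"grip":0.1,"tx":-3,"ty":-2.7,"tz":0.5,"spin":0},{"grip":0.1,"tx":-3,"ty":-2.7,"tz":0.5,"spin":0},{"grip":0.1,"tx":-3,"ty":-2.7,"tz":0.5,"spin":0},{"grip":0.1,"tx":-3,"ty":-2.5,"tz":0.5,"spin":0},{"grip":0.1,"tx":-2,"ty":-1.8,"tz":0.3,"spin":0},{"grip":0.1,"tx":0,"ty":0,"tz":0,"spin":0}]'
python3 -m creep '[{"grip":0.1,"tx":0,"ty":0,"tz":0,"spin":0},{"grip":0.1,"tx":0,"ty":0,"tz":0,"spin":0}]'
python3 -c "
from h import *
to([.443,.148,.045]);to([.443,.148,.027])"
```

```text
clock: 19.4
tool_pos: [0.4361, 0.1393, 0.099]
eef_rot: [0.772, 0.627, -0.082, 0.061]
contact_force: [-0.5, -0.9, -0.7]
opening: 0.665
finger_force: 12.0
clock: 19.57
tool_pos: [0.4427, 0.1462, 0.0989]
eef_rot: [0.773, 0.627, -0.076, 0.06]
contact_force: [0.0, 0.7, -0.3]
opening: 0.669
finger_force: 12.0
t 19.57 at [0.4427 0.1462 0.0989] shift cm [1.22 0.01 5.26] q [-0.09  0.87 -0.72  2.03  0.97  0.83 -1.69] z [-0.043 -0.188 -0.981] y [ 0.978 -0.207 -0.004] F [ 0.   0.7 -0.3] open 58.8 ff 12.0
t 19.57 at [0.4427 0.1462 0.0989] shift cm [1.57 0.02 7.02] q [-0.09  0.87 -0.72  2.03  0.97  0.83 -1.69] z [-0.043 -0.188 -0.981] y [ 0.978 -0.207 -0.004] F [ 0.   0.7 -0.3] open 58.8 ff 12.0
```

```bash
python3 -m creep '[{"grip":0.1,"tx":0.4,"ty":0,"tz":1.7,"spin":0},{"grip":0.1,"tx":0.4,"ty":0,"tz":1.8,"spin":0},{"grip":0.1,"tx":0.35,"ty":0,"tz":1.7,"spin":0},{"grip":0.1,"tx":0,"ty":0,"tz":0,"spin":0},{"grip":0.1,"tx":0,"ty":0,"tz":0,"spin":0},{"grip":0.1,"tx":0,"ty":0,"tz":0,"spin":0}]'
python3 -c "
from h import *
to([.443,.148,.027])"
```

```text
clock: 20.07
tool_pos: [0.4425, 0.1478, 0.0462]
eef_rot: [0.773, 0.627, -0.076, 0.06]
contact_force: [0.4, 0.7, -0.5]
opening: 0.666
finger_force: 12.0
t 20.07 at [0.4425 0.1478 0.0462] shift cm [0.4  0.05 1.87] q [-0.13  0.96 -0.66  2.05  1.09  0.76 -1.8 ] z [-0.043 -0.188 -0.981] y [ 0.978 -0.206 -0.004] F [ 0.4  0.7 -0.5] open 58.6 ff 12.0
```

```bash
python3 -m creep '[{"grip":0.1,"tx":0.15,"ty":0.05,"tz":0.6,"spin":0},{"grip":0.1,"tx":0.15,"ty":0,"tz":0.6,"spin":0},{"grip":0.1,"tx":0.1,"ty":0,"tz":0.35,"spin":0},{"grip":0.1,"tx":0.04,"ty":0,"tz":0.2,"spin":0},{"grip":0.1,"tx":0,"ty":0,"tz":0.1,"spin":0},{"grip":0.1,"tx":0,"ty":0,"tz":0,"spin":0},{"grip":0.1,"tx":0,"ty":0,"tz":0,"spin":0}]'
python3 -c "
from h import *
to([.443,.148,.027])"
```

```text
clock: 20.65
tool_pos: [0.4423, 0.1474, 0.0269]
eef_rot: [0.773, 0.627, -0.077, 0.06]
contact_force: [-0.6, 0.2, -0.2]
opening: 0.665
finger_force: 12.0
t 20.65 at [0.4423 0.1474 0.0269] shift cm [ 0.07  0.05 -0.02] q [-0.15  0.99 -0.63  2.05  1.13  0.74 -1.84] z [-0.044 -0.189 -0.981] y [ 0.978 -0.206 -0.004] F [-0.6  0.2 -0.2] open 58.5 ff 12.0
```

Seated at the expected height, so I release, rise and check.

```bash
python3 -m creep '[{"grip":0.4,"tx":0,"ty":0,"tz":0.03,"spin":0},{"grip":0.6,"tx":0,"ty":0,"tz":0,"spin":0},{"grip":0.9,"tx":0,"ty":0,"tz":0,"spin":0},{"grip":0.9,"tx":0,"ty":0,"tz":0,"spin":0},{"grip":0.9,"tx":0.2,"ty":0,"tz":-1,"spin":0},{"grip":1,"tx":0,"ty":0,"tz":-4,"spin":0},{"grip":1,"tx":0,"ty":0,"tz":-4,"spin":0},{"grip":1,"tx":0,"ty":0,"tz":-4,"spin":0}]'
python3 -m creep '[{"grip":1,"tx":0,"ty":0,"tz":-4,"spin":0},{"grip":1,"tx":-2,"ty":-1,"tz":-2,"spin":0},{"grip":1,"tx":0,"ty":0,"tz":0,"spin":0},{"grip":1,"tx":0,"ty":0,"tz":0,"spin":0}]'
python3 - <<'E'
from h import *
im,d,c=snap('wrist');P=cloud(c,d).reshape(-1,3)
save('end.png',im)
for nm,gg in (('p3',[.443,.1466]),('p2',[.447,.2329]),('lid',[.452,.3225])):
    q=P[np.hypot(P[:,0]-gg[0],P[:,1]-gg[1])<.036];q=q[(q[:,2]>.0305)&(q[:,2]<.05)]
    A=np.c_[q[:,:2]-gg[:2],np.ones(len(q))];k=np.linalg.lstsq(A,q[:,2],rcond=None)[0];print(nm,len(q),k.round(4),((q.max(0)+q.min(0))/2).round(4),np.ptp(q,axis=0).round(4))
E
```

```text
clock: 21.32
tool_pos: [0.4477, 0.1739, 0.155]
eef_rot: [0.773, 0.627, -0.078, 0.059]
contact_force: [0.6, -0.0, -1.1]
opening: 0.999
finger_force: 0.0
clock: 21.65
tool_pos: [0.4375, 0.1676, 0.2175]
eef_rot: [0.773, 0.627, -0.076, 0.061]
contact_force: [-0.1, 0.2, -0.3]
opening: 0.995
finger_force: 0.0
p3 3579 [-0.0004 -0.0018  0.034 ] [0.4425 0.1466 0.0337] [0.0597 0.0599 0.0062]
p2 5034 [-0.0011 -0.0003  0.034 ] [0.4468 0.2328 0.0341] [0.0599 0.0599 0.0054]
lid 362 [0.0045 0.0502 0.0348] [0.4468 0.2956 0.0334] [0.0351 0.0099 0.0051]
```

View pics/end.png

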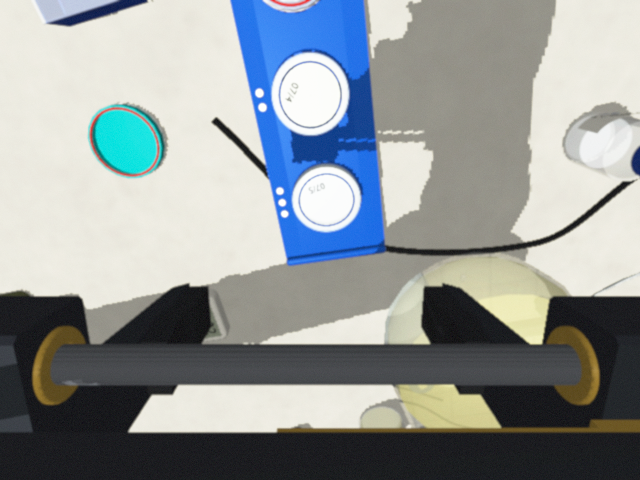

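Dishes sit flat beside the two studs (310,93) and the three studs (326,198). The red-ringed lid is at the top edge (290,5), and the gripper touches nothing.

```bash
python3 -c "
from h import *
print(workorder.finish_job())"
```

```text
the job is handed in; nothing more can be done
None
```

The job is handed in at about 22 s. The lid was raised to about 0.2 rad with its far edge down, held for over a second, then set back flat and centred. The two closed dishes then went flat into pocket 2 and pocket 3, in that order.

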